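# Clamp the tin in the hold-down press by the wheel's rear scale

### The arm

A 6-joint arm with a two-finger parallel gripper is mounted at the origin on a cart in front of the work surface, level with it; the furniture and walls round the work are solid. World frame = base frame: x ahead of the robot, y to its left, z up, the work surface at z = 0. Lengths are in mm, angles in rad, forces in N, time in s.
With the tool pointing down it reaches from about 425 to 950 mm from the base axis. Payload 14.7 kg.
Tool frame: the origin (TCP) lies on the centre line of the jaws, within the pads' length; the fingertips stand 22 mm ahead of it and the grasp point (between the pads) lies 3 mm ahead of it (robot.tcp_to_tips is the x of the fingertips in the tool frame, in mm); x points along the fingers, y is the direction in which the jaws open and shut, and the axes are right-handed (so a half turn about x gives the same grasp; the last joint's range is limited). The gripper opens to 85 mm and grips with 20 to 120 N. Pads are 22 mm wide; open, the fingers measure 114 mm over their backs; the gripper's body (76 mm by 85 mm) begins 54 mm behind the grasp point. The pads swing forward as they close: fully open they stand 13 mm farther back than shut.
Start: joints at [-1.35, 0.48, 1.596, -0, 1.065, -0.047], TCP at [172.013, -626.82, 253.297] pointing down, gripper open.
Joint ranges: [-2.75, 2.75], [-0.82, 2.05], [0.23, 2.67], [-1.56, 4.7], [0.09, 2.69], [-2.92, 2.92]. Speed limits (rad/s): [1.89, 1.89, 2.39, 3.01, 3.01, 3.01].

### API

Orientations are given as [roll, pitch, yaw] about the fixed x, y, z axes, in that order (R = Rz(yaw) Ry(pitch) Rx(roll)).
In Python, from plant import monitor, read_camera, robot gives the robot as it stands. The module is installed in compiled form; this text tells all that it offers.
- The arm moves only by the shell command python3 -m crank 'ROWS' [FORCE]. ROWS is JSON, a list that holds one entry, the list of rows, each a list of 5 numbers: the closure in counts, from 0 (fully open) to 255 (shut), then the shift along the world's x, y, z in mm, then the turn about the world's z in degrees. A call has 1 to 20 rows; each row shifts and turns the commanded pose from where the row before left it; what a row does not reach is not made up. A row lasts 1/10 s, in which the tool goes at most 50 mm and 8.59 degrees, less where a joint would pass 70% of its speed; a pose out of reach is approached as far as the arm can. A call is refused whole if a number of a shift passes 50 or a number of a turn 8.59, either way. A call with a gripper value outside its range is refused whole. The fingers move at their own pace and stop on an object; FORCE is the grip in N (left out, the last holds). Time passes only in rows, so rows that do not move let the fingers close. It gives the time, the measured TCP pose, the force and the opening at its end, in the units of the state.
- monitor.get_obs(): the state, without advancing time (a new reading comes with each control period).
- read_camera(name): name is "side" or "top"; returns a dict with "frame" (384x512x3 uint8, blue, green, red), "vertical_fov" (degrees; the focal length in pixels is half the picture's height over the tangent of half this angle, whatever the lens; pixels are square), "cx", "cy" (the principal point, pixels), "k1" (the pictures are not rectified: a ray, as slopes to the right and down, at radius r is drawn at 1 + k1 r^2 times it, then the intrinsics apply), "extrinsics" (4x4, takes a point from camera to world coordinates). Camera axes: x right, y down, z forward; pixel columns grow to the right and rows downward; lengths in mm; the calibration is good to about 2 mm. A picture is of the moment at which its call begins. There is no depth.
- robot.close_job(): hands the job in, once; it reports no verdict.
The state is a dict: "time": time; "q": joint angles; "dq": joint speeds; "joint_efforts": joint torques, N m; "eef_pos": TCP position; "tool_rot": TCP orientation; "contact_force": force on the tool from outside, world axes, zero at the start; "torque": the same for the moment, N m; "gripper_width": finger opening in mm.
Only numpy, scipy, OpenCV 4.12 (cv2) and the standard library are available. Lean on these libraries where they do the work, as an engineer would, in place of code of your own. Each camera call takes 0.05 s, during which the arm holds its last target. There are 200 camera calls.

### The job

Push the press tray with the tin in it fully home under the press. Then turn the black handwheel clockwise (seen from above) until the foot just meets the tin, and from there one more mark of the scale behind the wheel (30 degrees), so that the tin is held firm but not crushed. Let go, and leave the things round the press where they stand.

Things in the scene. Friction and masses are not known exactly. Their poses are not given: they have to be found in the camera images.
- press: Grey bench press fixed to the worktop. Origin: on the worktop under the wheel's axis; x points the way the tray goes in, towards the column (x +64 to +96 mm); z up. Foot plate x -70 to +100, 110 mm wide. Arm from the column, underside at z 127 mm; on it the scale disc, 96 mm across, top at z 155, dark marks every 30 degrees on its far half (left over +x to right). Only the wheel stands higher.
- press_tray (a joint): Slide of the aluminium tray, m: 0 = pulled out (as it starts), 0.070 = fully home against its stop; grows towards the column (press +x). It slides with about 2.5 N of friction and stays where it is left.
- tray_handle (a point): Middle of the top edge of the tray's upright handle plate: 12 mm thick (along the slide), 44 mm wide, 44 mm high, top 57 mm above the worktop. At the start it is at x -180 mm in the press frame, with the tray home at -110 mm.
- press_wheel (a joint): Angle of the handwheel, rad, -0.4 to 2.8; grows clockwise seen from above, which lowers the foot 12 mm per rad (the wheel keeps its height). Stiff, about 0.19 N m; stays where left, so it can be regripped. When the foot meets the tin the torque rises at once by 0.07 N m, then by 0.18 N m per rad. That angle differs each time (0.5 to 1.5), no reading shows it: feel for it.
- wheel_axis (a point): Point on the handwheel's axis, 172 mm above the worktop, at the height to grip. The wheel is a black disc with a ribbed upright rim, 60 mm across, from 159 to 186 mm above the worktop; grip it across from above. Between it and the scale disc below are 4 mm.
- wheel_pointer (a point): Tip of the black pointer, 49 mm from the axis: a bar 7 mm wide, 4 mm high, sticking out 19 mm from the wheel's rim just above the scale disc. At wheel angle 0 it points 1 rad to the left of straight far (from press +x towards +y) and it turns with the wheel; at 1.0 rad it points straight to the far side. Keep the fingers off it.
- tin: Loose food tin, 58 mm across, 72 mm high, stands upright in the low round rim of the tray. Origin: centre of its underside, 19 mm above the worktop.
- press_spindle: Steel spindle under the press arm; carries the round rubber foot, 30 mm across, on a spring (1.27 N/mm, 6 N preload) behind a locknut that is set differently each time. Origin: on the wheel's axis, 125 mm above the worktop at wheel angle 0, going down 12 mm per rad; it does not show the foot's height. One mark past first contact the foot presses with about 14 N; 20 N would crush the tin.
- ramekin: White ribbed dish, 68 mm across, 38 mm high, bystander. Origin: centre of its underside.
- burner_cap: Black round cast cap, 72 mm across, 20 mm high, bystander. Origin: centre of its underside.
- weight: Black cast plate with a wooden grip bar, 170x116x66 mm, bystander. Origin: centre of its underside.
Things that resemble listed ones, but are neither listed nor needed, are in the scene too. What is shaped like the tin but purple or turquoise is not meant.

How it is judged (in metres and radians):
On the way, in this order (a step that is already met when the one before it is completed fails the run):
1. the tray is pushed fully home while the foot is still clear of the tin (value of joint press_tray above 0.067 m and contact force between press_spindle and tin below 0.5 N), for 0.2 s.
2. the foot meets the tin (value of joint press_tray above 0.067 m and contact force between press_spindle and tin above 3 N), for 0.1 s.
At the end, for the whole second after the job is handed in: The tray is home within 3 mm, the tin stands upright (within 0.05 rad) under the foot, within 6 mm of the wheel's axis, and the foot presses it with 11.3 to 16.7 N, which is one mark (30 degrees) past first contact within about 10 degrees; wheel and tin are at rest (value of joint press_tray above 0.067 m and contact force between press_spindle and tin between 11.3 and 16.7 N and angle between tin's own z axis and vertical below 0.05 rad and horizontal distance between tin and press below 0.006 m and linear speed of tin below 0.01 m/s and velocity of joint press_wheel between -0.05 and 0.05 rad/s); the robot touches nothing.
It fails at once if the foot crushes the tin (more than 20 N) (contact force between press_spindle and tin above 20 N).
It fails at once if a bystander is moved more than 15 mm (distance of any of ramekin, burner_cap, weight from where it was at the start of the episode above 0.015 m).
It also fails if it takes over 69 s, if anything falls off the work surface, if the arm or the gripper's body presses on something with over 40 N, if the wrist force passes 120 N, or if a joint passes its speed limit or range.

## Working session

There is one attempt and no reset: what is moved stays moved. The work goes in short steps, Python scripts to look and compute and a shell command to move; the robot and the scene stay as the last step left them, time stands still between calls to the robot, and variables do not carry over. Pictures are saved under pics/ and viewed, about 8 in all and at most 12, crops included, and the job is handed in when it is done.

```bash
mkdir -p pics; cat > h.py <<'E'
import numpy as np, cv2
from plant import monitor, read_camera, robot
def cam(n):
    c=read_camera(n); f=c["frame"].shape[0]/2/np.tan(np.radians(c["vertical_fov"])/2)
    c["f"]=f; return c
def ray(c,u,v):
    x=np.array([(u-c["cx"])/c["f"],(v-c["cy"])/c["f"]]); d=x.copy()
    for _ in range(30): d=x/(1+c["k1"]*(d@d))
    E=np.array(c["extrinsics"]); r=E[:3,:3]@np.array([d[0],d[1],1]); return E[:3,3],r
def onz(c,u,v,z):
    o,r=ray(c,u,v); return o+r*(z-o[2])/r[2]
def proj(c,p):
    E=np.array(c["extrinsics"]); q=E[:3,:3].T@(np.array(p,float)-E[:3,3]); d=q[:2]/q[2]
    d=d*(1+c["k1"]*(d@d)); return d*c["f"]+[c["cx"],c["cy"]]
def tri(c1,p1,c2,p2):
    A=[];b=[]
    for c,p in((c1,p1),(c2,p2)):
        o,r=ray(c,*p); r=r/np.linalg.norm(r); M=np.eye(3)-np.outer(r,r); A.append(M); b.append(M@o)
    s=np.linalg.lstsq(np.vstack(A),np.hstack(b),rcond=None)[0]
    return s,[np.linalg.norm(A[i]@s-b[i]) for i in(0,1)]
E
python3 - <<'E'
from h import *
for n in("side","top"):
    c=cam(n); cv2.imwrite(f"pics/{n}0.png",c["frame"]); print(n,c["f"],c["cx"],c["cy"],c["k1"],np.round(c["extrinsics"],3).tolist())
print(monitor.get_obs())
E
```

```text
side 419.59312753668297 253.06975849687788 189.54529086296046 -0.12243407944065056 [[-0.94, -0.134, 0.315, 207.795], [-0.342, 0.418, -0.842, 811.615], [-0.019, -0.898, -0.439, 561.869], [0.0, 0.0, 0.0, 1.0]]
top 349.6442223134032 257.5249410191464 192.8915803670024 -0.004009436579718978 [[-0.019, -0.995, 0.096, 440.1], [-1.0, 0.019, -0.005, -26.821], [0.003, -0.096, -0.995, 1016.606], [0.0, 0.0, 0.0, 1.0]]
{'time': 0.1, 'q': array([-1.34958209e+00,  4.80786742e-01,  1.59679541e+00,  2.08636028e-05,
        1.06510605e+00, -4.65890913e-02]), 'dq': array([-0.00028635, -0.00091462, -0.00095994,  0.00056081, -0.000802  ,
        0.00067369]), 'joint_efforts': array([ 1.44696107e-03, -9.52258086e+01, -4.31042147e+01,  1.22600136e-04,
        5.50092605e-03, -2.79733553e-05]), 'eef_pos': array([ 171.95756843, -626.48969096,  252.73088271]), 'tool_rot': array([-1.63403423,  1.56970063,  1.77535163]), 'contact_force': array([ 0.78282922,  0.51503451, -0.23031383]), 'torque': array([ 0.01213311, -0.03708091, -0.01648608]), 'gripper_width': 85.3311957470742}
```

View pics/side0.png

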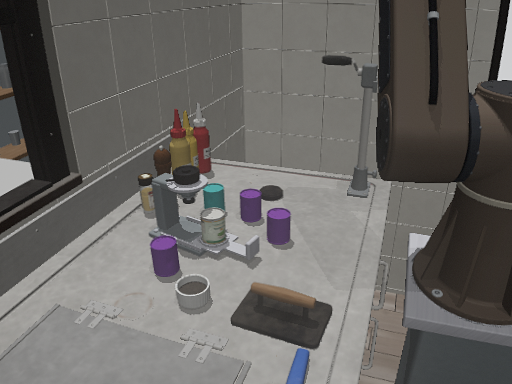

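View pics/top0.png

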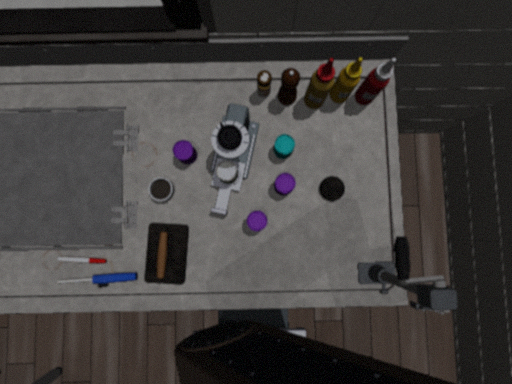

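The press shows in the side view with its wheel at (186,176), tin at (213,225) and tray handle at (252,245). In the top view these are at (230,138), (227,172) and (222,202). The purple and turquoise tins are decoys, and the grey column with a black head at side (360,75) is not the press. One enlarged crop will confirm this.

```bash
python3 - <<'E'
from h import *
s=cv2.imread("pics/side0.png")[150:270,130:280]; t=cv2.imread("pics/top0.png")[95:220,180:280]
s=cv2.resize(s,None,fx=2.9,fy=4.6*2.9/4.6,interpolation=cv2.INTER_CUBIC); t=cv2.resize(t,None,fx=3.5,fy=3.5,interpolation=cv2.INTER_CUBIC)
H=max(s.shape[0],t.shape[0]); o=np.zeros((H,s.shape[1]+t.shape[1],3),np.uint8); o[:s.shape[0],:s.shape[1]]=s; o[:t.shape[0],s.shape[1]:]=t
o=np.clip(o.astype(float)*1.5,0,255).astype(np.uint8)
cv2.imwrite("pics/crop1.png",o); print(o.shape)
E
```

```text
(438, 785, 3)
```

View pics/crop1.png

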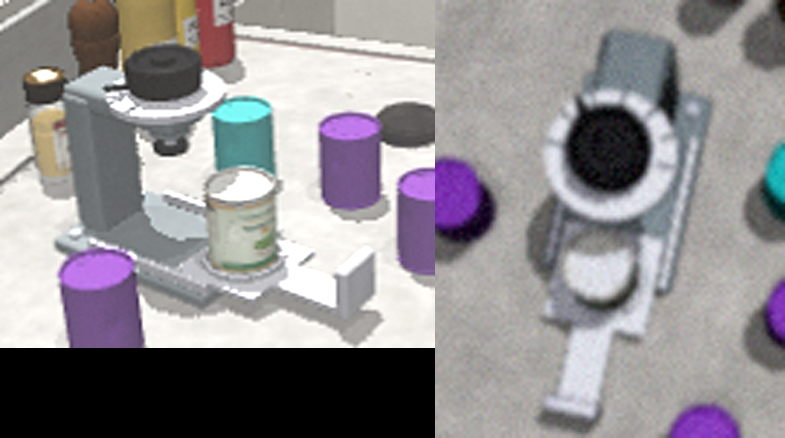

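The crop confirms one black ribbed wheel over the white scale disc, with the pointer just left of straight far. The tin with the green label sits in the tray, and the handle plate is at the near end. Next I measure the wheel axis, slide direction and handle in both views.

```bash
python3 - <<'E'
from h import *
s=cam("side"); t=cam("top")
def blob(c,box,thr):
    x0,y0,x1,y1=box; g=cv2.cvtColor(c["frame"],cv2.COLOR_BGR2GRAY)[y0:y1,x0:x1]
    m=(g<thr).astype(np.uint8); m=cv2.morphologyEx(m,cv2.MORPH_OPEN,np.ones((5,5),np.uint8))
    k=max(cv2.findContours(m,cv2.RETR_EXTERNAL,cv2.CHAIN_APPROX_NONE)[0],key=cv2.contourArea)
    return k[:,0]+[x0,y0]
kt=blob(t,(212,120,248,158),50); ks=blob(s,(165,160,208,190),60)
(e,r)=cv2.minEnclosingCircle(kt.astype(np.float32)); M=cv2.moments(kt); ct=(M['m10']/M['m00'],M['m01']/M['m00'])
print("top wheel",e,r,ct, "onz186",onz(t,*ct,186),"ellipse",cv2.fitEllipse(kt))
M=cv2.moments(ks); cs=(M['m10']/M['m00'],M['m01']/M['m00']); print("side blob",cs,ks.min(0),ks.max(0))
print("tri centroid (expect z~172-186)",tri(t,ct,s,cs))
# scale disc: white ring in top
h=cv2.cvtColor(t["frame"],cv2.COLOR_BGR2HSV)[100:225,195:260]
for thr in(120,135,150):
    m=((h[...,2]>thr)&(h[...,1]<30)).astype(np.uint8)
    for k in cv2.findContours(m,cv2.RETR_EXTERNAL,cv2.CHAIN_APPROX_NONE)[0]:
        if cv2.contourArea(k)>25: print(thr,cv2.contourArea(k),cv2.minAreaRect(k+[195,100]),)
g=cv2.cvtColor(t["frame"],cv2.COLOR_BGR2GRAY)
print(g[186:220,208:236])
E
```

```text
top wheel (228.0, 137.0) 13.038504600524902 (228.90592334494772, 137.260162601626) onz186 [656.93885804  35.73769514 186.        ] ellipse ((228.87576293945312, 137.21226501464844), (22.730117797851562, 24.347930908203125), 162.0940704345703)
side blob (185.81590136054422, 174.78401360544217) [173 166] [198 184]
tri centroid (expect z~172-186) (array([661.6276264 ,  37.20396075, 171.15362505]), [np.float64(0.8538836845533555), np.float64(0.8538836845538335)])
120 39.0 ((256.1000061035156, 181.8000030517578), (7.155416965484619, 21.913467407226562), 26.56505012512207)
120 173.5 ((226.12171936035156, 172.82525634765625), (12.705129623413086, 18.35924530029297), 86.18592071533203)
120 427.0 ((239.29466247558594, 176.58216857910156), (20.414268493652344, 86.20390319824219), 31.723604202270508)
120 351.0 ((229.32925415039062, 139.4634246826172), (35.2276611328125, 38.09888458251953), 83.6598129272461)
135 138.5 ((226.0, 172.5), (11.0, 16.0), 90.0)
135 319.0 ((230.0742645263672, 188.352783203125), (15.659677505493164, 54.918121337890625), 33.11134338378906)
135 209.0 ((231.0734100341797, 1
[... 3624 characters left out ...]
101  80  63  55  60  61  63  57  60  61  64  63  61  68  77  93  87  77
   71  93 111 118 117 114 109 110 109 111]
 [109  87  73  67  65  65  58  66  64  57  57  61  60  62  60  61  60  63
   78 102 117 120 112 113 108 115 114 108]
 [113  99  94  82  74  78  70  69  61  61  60  62  63  61  61  58  62  72
   94 108 119 116 115 113 107 112 107 113]
 [115 111 110  95  93  99  93  88  79  73  76  66  65  63  59  66  71  92
  108 114 118 115 111 114 113 112 106 106]
 [116 118 116 111 106 107 107 104  97  96  97  91  79  76  71  82  91 107
  113 113 110 108 112 109 109 107 108 108]
 [114 115 117 112 115 115 114 111 115 111 109 106 101  92  88  99 106 111
  115 112 112 112 111 113 110 105 105 107]]
```

```bash
python3 - <<'E'
from h import *
s=cv2.imread("pics/side0.png")[225:265,232:266]; t=cv2.imread("pics/top0.png")[195:220,204:234]
s=cv2.resize(s,None,fx=12,fy=12,interpolation=cv2.INTER_NEAREST); t=cv2.resize(t,None,fx=12,fy=12,interpolation=cv2.INTER_NEAREST)
o=np.zeros((480,s.shape[1]+t.shape[1],3),np.uint8); o[:s.shape[0],:s.shape[1]]=s; o[:t.shape[0],s.shape[1]:]=t
cv2.imwrite("pics/crop2.png",np.clip(o*1.4,0,255).astype(np.uint8)); print(o.shape)
E
```

```text
(480, 768, 3)
```

View pics/crop2.png

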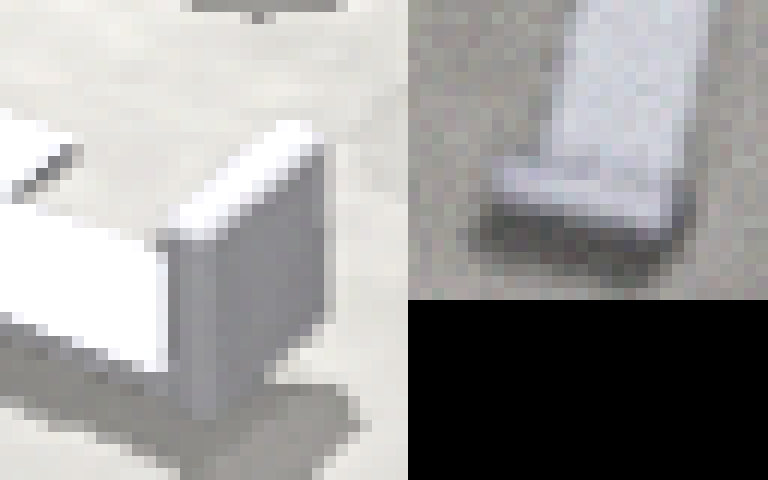

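Crop: the handle top face is centred at side (251.9,239.8) and top (218.1,210.7).

```bash
python3 - <<'E'
from h import *
s=cam("side"); t=cam("top")
for n,a,b in(("mid",(218.1,210.7),(251.9,239.8)),("left",(210.3,209.3),(247.25,244.25)),("right",(225.8,212.25),(256.6,235.6))):
    print(n,tri(t,a,s,b)[0].round(1),tri(t,a,s,b)[1][0].round(1),onz(t,*a,57).round(1),onz(s,*b,57).round(1))
# wheel from side: use silhouette extents: left/right mid column = axis
print("wheel top",onz(t,228.9,137.26,179).round(1),"side", onz(s,185.8,174.8,172).round(1),onz(s,185.8,174.8,175).round(1))
# foot/spindle & disc contour side
g=cv2.cvtColor(s["frame"],cv2.COLOR_BGR2GRAY); 
H=onz(t,218.1,210.7,57)
for W in(np.array([660,36.5]),np.array([661.6,37.2])):
    d=W-H[:2]; print("dist",np.linalg.norm(d),"yaw",np.degrees(np.arctan2(d[1],d[0])))
# tin top (z 91) white disc in top view
gt=cv2.cvtColor(t["frame"],cv2.COLOR_BGR2GRAY)
print("tin",onz(t,226,172.5,91))
for W in((660,36.5,186),(660,36.5,155)): print(proj(t,W),proj(s,W))
E
```

```text
mid [486.6  77.9  54.5] 0.9 [485.6  77.4  57. ] [486.   81.8  57. ]
left [490.2  99.1  55.3] 0.3 [489.9  98.8  57. ] [489.5 101.6  57. ]
right [482.4  57.   53.7] 1.4 [481.   56.3  57. ] [482.   62.3  57. ]
wheel top [658.8  36.3 179. ] side [661.6  38.9 172. ] [658.2  44.8 175. ]
dist 179.11253014105102 yaw -13.199846517083879
dist 180.51344917494038 yaw -12.867565674709741
tin [585.72747084  51.74082104  91.        ]
[228.5772858  136.02879413] [186.38971526 168.91454903]
[229.55433163 139.21086209] [187.55080863 181.16448137]
```

```bash
python3 - <<'E'
from h import *
from scipy.spatial.transform import Rotation as R
s=cam("side"); t=cam("top")
o=monitor.get_obs(); M=R.from_euler('xyz',o['tool_rot']).as_matrix(); print("y axis",M[:,1].round(3),"x",M[:,0].round(3))
print("tap top",tri(t,(440,299),s,(370,68)),"base",onz(t,378,273,0).round(),onz(s,358,188,0).round())
print("head",tri(t,(402,252),s,(337,60)))
for n,p in(("ramekin",(161,189)),("weight",(167,253)),("burner",(332,188)),("purpleA",(184,152)),("pB",(257,221)),("pC",(285,183)),("turq",(284,146))):print(n,onz(t,*p,30).round())
im=np.hstack([s["frame"][30:210,310:480],t["frame"][225:320,345:470].repeat(1,0)[:95].copy() if 0 else cv2.resize(t["frame"][225:320,340:465],(237,180))])
cv2.imwrite("pics/tap.png",np.clip(cv2.resize(im,None,fx=1.9,fy=1.9)*1.5,0,255).astype(np.uint8))
E
```

```text
y axis [ 0.265 -0.964 -0.   ] x [-0.  0. -1.]
tap top (array([ 302.97965086, -358.98026221,  365.18477994]), [np.float64(0.7359012925814578), np.float64(0.7359012925816895)]) base [ 301. -372.    0.] [ 308. -374.    0.]
head (array([ 386.24404384, -284.54506575,  392.14531389]), [np.float64(4.285234877575414), np.float64(4.285234877575346)])
ramekin [552. 242.  30.]
weight [372. 224.  30.]
burner [ 545. -244.   30.]
purpleA [657. 177.  30.]
pB [456. -29.  30.]
pC [ 562. -110.   30.]
turq [ 669. -110.   30.]
```

View pics/tap.png

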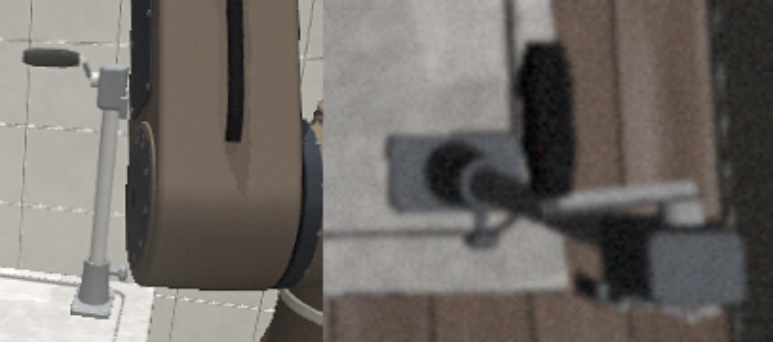

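The stand's top is at z≈395 and at most 520 mm from the base, so I sweep at radius 650 with the tool raised.

```bash
python3 -m crank '[[[0,0,0,50,0],[0,0,0,50,0],[0,40,15,0,0],[0,40,15,0,0],[0,40,15,0,0],[0,40,15,0,0],[0,37,30,0,0],[0,37,30,0,0],[0,37,30,0,0],[0,37,30,0,0],[0,25,37,0,7.7],[0,25,37,0,7.7],[0,25,37,0,7.7],[0,25,37,0,7.7]]]' 40
python3 -m crank '[[[0,13,40,0,7.7],[0,13,40,0,7.7],[0,13,40,0,7.7],[0,13,40,0,7.7],[0,4,42,0,0],[0,4,42,0,0],[0,4,42,0,0],[0,4,42,0,0],[0,-40,12,0,0],[0,-40,12,0,0],[0,-40,12,0,0],[0,-40,12,0,0],[0,0,0,0,0],[0,0,0,0,0]]]'
cat > st.py <<'E'
from h import *
from scipy.spatial.transform import Rotation as R
o=monitor.get_obs(); M=R.from_euler('xyz',o['tool_rot']).as_matrix()
print(round(o['time'],2),o['eef_pos'].round(1),"phi %.2f"%np.degrees(np.arctan2(M[1,1],M[0,1])),"F",o['contact_force'].round(1),"T",o['torque'].round(3),"w %.1f"%o['gripper_width'],"q6 %.2f"%o['q'][5])
E
python3 st.py
```

```text
time: 1.8
eef_pos: [580.8, -297.1, 353.3]
tool_rot: [1.203, 1.571, -1.128]
contact_force: [0.6, -0.2, 0.4]
gripper_width: 85.4
time: 3.2
eef_pos: [487.7, 77.4, 353.9]
tool_rot: [1.805, 1.569, 0.007]
contact_force: [0.7, -0.4, -0.6]
gripper_width: 85.5
3.2 [487.7  77.4 353.9] phi -13.00 F [ 0.7 -0.4 -0.6] T [-0.003 -0.017  0.037] w 85.5 q6 0.32
```

```bash
python3 -m crank '[[[0,-1,0,-50,0],[0,0,0,-50,0],[0,0,0,-50,0],[0,0,0,-45,0],[0,0,0,-40,0],[0,0,0,-30,0],[0,0,0,-20,0],[0,0,0,-19,0],[0,0,0,0,0]]]'
python3 st.py
python3 -m crank '[[[255,0,0,0,0],[255,0,0,0,0],[255,0,0,0,0],[255,0,0,0,0],[255,0,0,0,0],[255,0,0,0,0],[255,0,0,0,0],[255,0,0,0,0]]]' 30
python3 st.py
python3 - <<'E'
from h import *
s=cam("side")["frame"][130:290,130:330]; cv2.imwrite("pics/g1.png",cv2.resize(s,None,fx=3,fy=3))
E
```

```text
time: 4.1
eef_pos: [486.8, 76.7, 46.9]
tool_rot: [-1.235, 1.568, -3.034]
contact_force: [0.3, 0.8, 0.1]
gripper_width: 85.4
4.1 [486.8  76.7  46.9] phi -13.09 F [0.3 0.8 0.1] T [ 0.036 -0.033 -0.032] w 85.4 q6 0.32
time: 4.9
eef_pos: [487.3, 77.2, 49.9]
tool_rot: [1.919, 1.57, 0.12]
contact_force: [-1.0, -0.5, 9.5]
gripper_width: 11.6
4.9 [487.3  77.2  49.9] phi -13.06 F [-1.  -0.5  9.5] T [-0.071  0.211 -0.177] w 11.6 q6 0.32
```

View pics/g1.png

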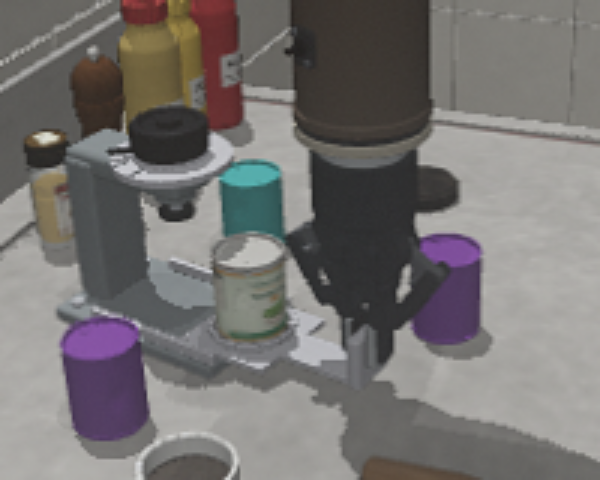

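The plate is gripped: opening 11.6 mm against 12 mm thick. Now I push.

```bash
python3 -m crank '[[[255,2,-0.5,0,0],[255,4,-0.9,0,0],[255,4.9,-1.1,0,0],[255,4.9,-1.1,0,0],[255,4.9,-1.1,0,0],[255,4.9,-1.1,0,0],[255,4.9,-1.1,0,0],[255,4.9,-1.1,0,0],[255,4.9,-1.1,0,0],[255,4.9,-1.1,0,0],[255,4.9,-1.1,0,0],[255,4.9,-1.1,0,0],[255,4,-0.9,0,0],[255,2,-0.5,0,0],[255,0,0,0,0]]]'
python3 st.py
python3 -m crank '[[[255,1.9,-0.4,0,0],[255,1,-0.2,0,0]]]'; python3 st.py
python3 -m crank '[[[255,1,-0.2,0,0],[255,1,-0.2,0,0]]]'; python3 st.py
```

```text
time: 6.45
eef_pos: [548.3, 62.9, 49.9]
tool_rot: [1.205, 1.57, -0.594]
contact_force: [-1.4, -7.3, 9.0]
gripper_width: 11.6
6.45 [548.3  62.9  49.9] phi -13.07 F [-1.4 -7.3  9. ] T [-1.228  0.165 -0.177] w 11.6 q6 0.29
time: 6.65
eef_pos: [550.7, 62.3, 49.9]
tool_rot: [-0.424, 1.57, -2.223]
contact_force: [-4.6, -7.9, 11.1]
gripper_width: 11.8
6.65 [550.7  62.3  49.9] phi -13.06 F [-4.6 -7.9 11.1] T [-1.095  0.616 -0.162] w 11.8 q6 0.29
time: 6.85
eef_pos: [552.6, 61.9, 49.9]
tool_rot: [-0.643, 1.57, -2.442]
contact_force: [-4.7, -8.2, 11.9]
gripper_width: 11.4
6.85 [552.6  61.9  49.9] phi -13.06 F [-4.7 -8.2 11.9] T [-1.206  0.581 -0.294] w 11.4 q6 0.29
```

```bash
python3 -m crank '[[[255,1,-0.3,0,0],[255,1,-0.3,0,0]]]'; python3 st.py
python3 -m crank '[[[255,0.8,-0.3,0,0],[255,0,0,0,0]]]'; python3 st.py
```

```text
time: 7.05
eef_pos: [554.6, 61.4, 49.9]
tool_rot: [-0.564, 1.57, -2.362]
contact_force: [-4.6, -4.7, 11.9]
gripper_width: 11.3
7.05 [554.6  61.4  49.9] phi -13.07 F [-4.6 -4.7 11.9] T [-0.897  0.593 -0.192] w 11.3 q6 0.28
time: 7.25
eef_pos: [555.4, 61.2, 49.9]
tool_rot: [-0.797, 1.57, -2.596]
contact_force: [-4.4, -4.5, 11.6]
gripper_width: 11.6
7.25 [555.4  61.2  49.9] phi -13.07 F [-4.4 -4.5 11.6] T [-0.742  0.52  -0.182] w 11.6 q6 0.28
```

```bash
python3 -m crank '[[[255,0.7,-0.2,0,0],[255,0.3,0,0,0]]]'; python3 st.py
python3 -m crank '[[[255,0.7,-0.2,0,0],[255,0.3,0,0,0]]]'; python3 st.py
```

```text
time: 7.45
eef_pos: [555.4, 61.1, 49.9]
tool_rot: [-1.278, 1.569, -3.077]
contact_force: [-9.8, -2.6, 16.5]
gripper_width: 11.4
7.45 [555.4  61.1  49.9] phi -13.07 F [-9.8 -2.6 16.5] T [-0.372  1.414 -0.211] w 11.4 q6 0.28
time: 7.65
eef_pos: [555.5, 61.1, 49.8]
tool_rot: [-1.33, 1.567, -3.129]
contact_force: [-15.9, -0.5, 22.5]
gripper_width: 11.2
7.65 [555.5  61.1  49.8] phi -13.07 F [-15.9  -0.5  22.5] T [ 0.055  2.031 -0.277] w 11.2 q6 0.28
```

Stop reached: the position stalls and the push force rises. I open partly, back off a little and rise.

```bash
python3 -m crank '[[[135,0,0,0,0],[135,0,0,0,0],[135,0,0,0,0],[135,0,0,0,0],[135,-5,1.2,0,0],[135,-5,1.2,0,0],[135,0,0,0,0]]]'; python3 st.py
python3 -m crank '[[[135,0,0,10,0],[135,0,0,20,0],[135,0,0,40,0],[135,0,0,50,0],[135,0,0,50,0],[135,-10,2,50,0],[0,-30,6,0,0],[0,-30,6,0,0],[0,-30,6,0,0],[0,0,0,0,0]]]'; python3 st.py
python3 - <<'E'
from h import *
s=cam("side"); t=cam("top"); cv2.imwrite("pics/s2.png",s["frame"]); cv2.imwrite("pics/t2.png",t["frame"])
a=cv2.resize(s["frame"][150:270,130:260],None,fx=3.2,fy=3.2,interpolation=cv2.INTER_CUBIC)
b=cv2.resize(t["frame"][105:201,190:280],None,fx=4,fy=4,interpolation=cv2.INTER_CUBIC)
cv2.imwrite("pics/c2.png",np.clip(np.hstack([a,b])*1.4,0,255).astype(np.uint8))
E
```

```text
time: 8.35
eef_pos: [546.5, 63.6, 49.2]
tool_rot: [-1.312, 1.57, -3.11]
contact_force: [-0.7, -0.1, -0.1]
gripper_width: 40.3
8.35 [546.5  63.6  49.2] phi -13.05 F [-0.7 -0.1 -0.1] T [-0.029 -0.026 -0.017] w 40.3 q6 0.29
time: 9.35
eef_pos: [444.4, 83.8, 269.0]
tool_rot: [-1.39, 1.57, 3.096]
contact_force: [-0.9, -0.4, -0.2]
gripper_width: 85.6
9.35 [444.4  83.8 269. ] phi -13.02 F [-0.9 -0.4 -0.2] T [-0.    -0.007  0.01 ] w 85.6 q6 0.35
```

View pics/c2.png

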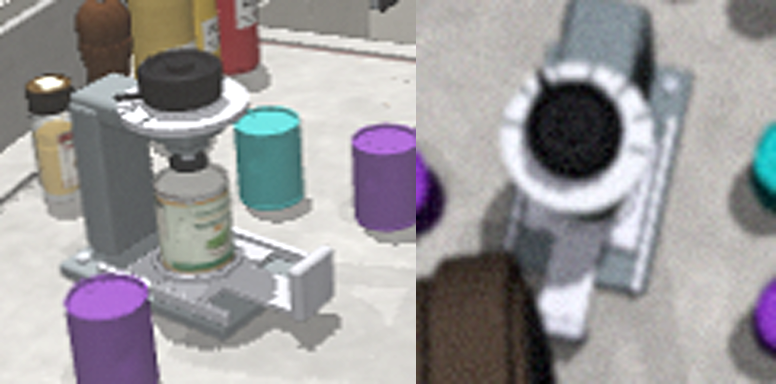

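The tin stands upright under the foot, which is still clear of it, and the tray is home. The pointer shows at crop (543,82), in the top view about (222,125.5). Next I refine the axis from the disc edge and read the pointer angle.

```bash
python3 - <<'E'
from h import *
s=cam("side"); t=cam("top")
g=cv2.GaussianBlur(t["frame"],(3,3),0); g=cv2.cvtColor(g,cv2.COLOR_BGR2GRAY).astype(float)
c0=proj(t,(661,36.5,155)); pts=[]
# sub-pixel outermost falling edge along radii
for a in np.radians(np.arange(0,360,5)):
    r=np.arange(14,21,.25); xs=(c0[0]+r*np.cos(a)).astype(np.float32); ys=(c0[1]+r*np.sin(a)).astype(np.float32)
    p=cv2.remap(g.astype(np.float32),xs[None],ys[None],cv2.INTER_LINEAR)[0]; d=np.gradient(p)
    i=d.argmin(); 
    if d[i]<-4: pts.append((xs[i],ys[i]))
w=np.array([onz(t,x,y,155)[:2] for x,y in pts])
for _ in range(6):
    A=np.c_[2*w,np.ones(len(w))]; x=np.linalg.lstsq(A,(w**2).sum(1),rcond=None)[0]; R_=np.sqrt(x[2]+x[:2]@x[:2]); e=abs(np.hypot(*(w-x[:2]).T)-R_); w=w[e<max(1.5,2*np.median(e))]
print("disc centre",x[:2],"R (48)",R_,len(w))
# pointer: darkest angle on ring r=38..44mm at z157, relative press x
for C in((661.5,36.5),x[:2]):
    res=[]
    for b in np.arange(-110,111,3):
        a=np.radians(b-13.2); v=[]
        for rr in (39,42,45):
            q=proj(t,(C[0]+rr*np.cos(a),C[1]+rr*np.sin(a),157)); v.append(cv2.remap(g.astype(np.float32),np.float32([[q[0]]]),np.float32([[q[1]]]),cv2.INTER_LINEAR)[0,0])
        res.append((b,int(np.mean(v))))
    print([f"{b}:{v}" for b,v in res if v<125])
E
```

```text
disc centre [661.27310064  36.00032962] R (48) 47.68840421053848 43
['34:124', '37:105', '40:78', '43:66', '46:83', '49:115']
['34:124', '37:107', '40:80', '43:64', '46:76', '49:107']
```

```bash
python3 -m crank '[[[0,36.2,-7.9,0,-8.5],[0,36.2,-7.9,0,-8.5],[0,36.2,-7.9,0,0],[0,36.2,-7.9,0,0],[0,36.2,-7.9,0,0],[0,36.2,-8,0,0],[0,0,0,0,0],[0,0,0,-20,0],[0,0,0,-20,0],[0,0,0,-15,0],[0,0,0,-10,0],[0,0,0,0,0]]]'
python3 st.py
python3 - <<'E'
from h import *
s=cam("side"); t=cam("top")
a=cv2.resize(s["frame"][110:230,130:260],None,fx=3.2,fy=3.2,interpolation=cv2.INTER_CUBIC)
cv2.imwrite("pics/c3.png",np.clip(a*1.6,0,255).astype(np.uint8))
E
```

```text
time: 10.75
eef_pos: [664.6, 35.9, 201.8]
tool_rot: [-1.029, 1.569, -3.124]
contact_force: [0.3, -0.6, 0.2]
gripper_width: 85.4
10.75 [664.6  35.9 201.8] phi -30.06 F [ 0.3 -0.6  0.2] T [ 0.036  0.011 -0.009] w 85.4 q6 0.53
```

View pics/c3.png

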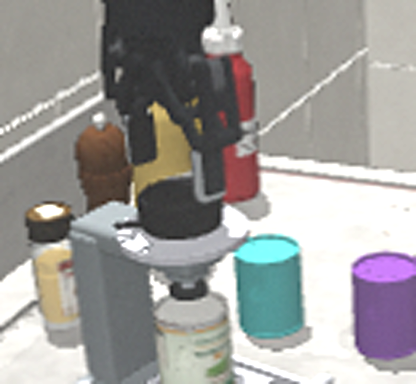

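Fingers straddle the wheel, clear of the pointer. I correct 3 mm in x, descend and grip.

```bash
python3 -m crank '[[[0,-3,0.3,0,0],[0,0,0,-8,0],[0,0,0,-8,0],[0,0,0,-7,0],[0,0,0,0,0]]]'; python3 st.py
python3 -m crank '[[[255,0,0,0,0],[255,0,0,0,0],[255,0,0,0,0],[255,0,0,0,0],[255,0,0,0,0],[255,0,0,0,0]]]' 60; python3 st.py
python3 -m crank '[[[255,0,0,0,0]]]';python3 st.py
```

```text
time: 11.35
eef_pos: [661.4, 36.2, 178.9]
tool_rot: [-1.043, 1.569, -3.138]
contact_force: [-0.4, -0.2, 0.1]
gripper_width: 85.1
11.35 [661.4  36.2 178.9] phi -30.06 F [-0.4 -0.2  0.1] T [ 0.042 -0.022 -0.048] w 85.1 q6 0.53
time: 11.95
eef_pos: [662.6, 36.1, 181.2]
tool_rot: [1.954, 1.569, -0.142]
contact_force: [-0.9, -1.0, 6.0]
gripper_width: 57.8
11.95 [662.6  36.1 181.2] phi -30.06 F [-0.9 -1.   6. ] T [-0.353  0.043 -0.123] w 57.8 q6 0.53
time: 12.05
eef_pos: [662.6, 36.0, 181.2]
tool_rot: [1.946, 1.569, -0.15]
contact_force: [-1.6, -1.7, 5.3]
gripper_width: 58.1
12.05 [662.6  36.  181.2] phi -30.06 F [-1.6 -1.7  5.3] T [-0.305 -0.065 -0.107] w 58.1 q6 0.53
```

```bash
cat > lg.py <<'E'
from plant import monitor
from scipy.spatial.transform import Rotation as R
import numpy as np
o=monitor.get_obs(); M=R.from_euler('xyz',o['tool_rot']).as_matrix()
l="%.2f %.2f %.4f %.2f %.2f %.2f %.1f %.4f"%(o['time'],np.degrees(np.arctan2(M[1,1],M[0,1])),o['torque'][2],*o['contact_force'],o['gripper_width'],o['joint_efforts'][5])
print(l); open("log.txt","a").write(l+"\n")
E
cat h.py >/dev/null
python3 -m crank '[[[255,0,0,0,-1.5]]]' >/dev/null; python3 lg.py
python3 -m crank '[[[255,0,0,0,-1.5]]]' >/dev/null; python3 lg.py
python3 -m crank '[[[255,0,0,0,-1.5]]]' >/dev/null; python3 lg.py
python3 -m crank '[[[255,0,0,0,-1.5]]]' >/dev/null; python3 lg.py
python3 -m crank '[[[255,0,0,0,-1.5]]]' >/dev/null; python3 lg.py
python3 -m crank '[[[255,0,0,0,-1.5]]]' >/dev/null; python3 lg.py
python3 -m crank '[[[255,0,0,0,-1.5]]]' >/dev/null; python3 lg.py
python3 -m crank '[[[255,0,0,0,-1.5]]]' >/dev/null; python3 lg.py
python3 -m crank '[[[255,0,0,0,-1.5]]]' >/dev/null; python3 lg.py
python3 -m crank '[[[255,0,0,0,-1.5]]]' >/dev/null; python3 lg.py
```

```text
12.15 -31.55 0.1476 -0.48 -1.63 5.28 57.7 -1.3872
12.25 -33.10 0.1635 -0.88 -1.31 4.95 58.2 -0.7662
12.35 -34.61 0.1664 -1.70 -1.16 4.53 58.0 -0.6910
12.45 -36.10 0.2230 0.20 -1.50 6.49 58.3 -0.6867
12.55 -37.61 0.1596 -0.91 -1.69 4.96 58.1 -0.6866
12.65 -39.11 0.2594 -2.07 -1.41 6.39 57.8 -0.6868
12.75 -40.60 0.2002 -0.84 -3.19 5.62 58.0 -0.6864
12.85 -42.10 0.1874 0.16 -1.60 5.28 58.1 -0.6859
12.95 -43.61 0.1636 -0.24 -2.31 4.96 57.7 -0.6870
13.05 -45.10 0.1673 -0.17 -1.88 5.04 57.5 -0.6860
```

Joint 6 effort is very clean at −0.686, so it makes a good contact detector.

```bash
python3 -m crank '[[[255,0,0,0,-1.5]]]' >/dev/null; python3 lg.py
python3 -m crank '[[[255,0,0,0,-1.5]]]' >/dev/null; python3 lg.py
python3 -m crank '[[[255,0,0,0,-1.5]]]' >/dev/null; python3 lg.py
python3 -m crank '[[[255,0,0,0,-1.5]]]' >/dev/null; python3 lg.py
python3 -m crank '[[[255,0,0,0,-1.5]]]' >/dev/null; python3 lg.py
python3 -m crank '[[[255,0,0,0,-1.5]]]' >/dev/null; python3 lg.py
python3 -m crank '[[[255,0,0,0,-1.5]]]' >/dev/null; python3 lg.py
python3 -m crank '[[[255,0,0,0,-1.5]]]' >/dev/null; python3 lg.py
python3 -m crank '[[[255,0,0,0,-1.5]]]' >/dev/null; python3 lg.py
python3 -m crank '[[[255,0,0,0,-1.5]]]' >/dev/null; python3 lg.py
python3 -m crank '[[[255,0,0,0,-1.5]]]' >/dev/null; python3 lg.py
python3 -m crank '[[[255,0,0,0,-1.5]]]' >/dev/null; python3 lg.py
python3 -m crank '[[[255,0,0,0,-1.5]]]' >/dev/null; python3 lg.py
python3 -m crank '[[[255,0,0,0,-1.5]]]' >/dev/null; python3 lg.py
python3 -m crank '[[[255,0,0,0,-1.5]]]' >/dev/null; python3 lg.py
python3 -m crank '[[[255,0,0,0,-1.5]]]' >/dev/null; python3 lg.py
```

```text
13.15 -46.60 0.2191 0.42 -2.51 4.53 57.7 -0.6859
13.25 -48.11 0.1244 -0.44 -2.65 5.12 57.9 -0.6861
13.35 -49.60 0.1792 0.11 -2.69 4.99 58.1 -0.6793
13.45 -51.11 0.1955 1.14 -2.09 4.63 57.8 -0.6893
13.55 -52.61 0.1656 0.43 -2.26 4.75 57.9 -0.6862
13.65 -54.11 0.1109 0.49 -1.06 4.72 57.9 -0.6859
13.75 -55.61 0.1290 0.07 -2.10 3.85 57.8 -0.6858
13.85 -57.11 0.2103 0.61 -3.09 4.70 58.0 -0.6857
13.95 -58.60 0.2086 -0.17 -3.31 4.96 58.1 -0.6857
14.05 -60.11 0.1773 0.01 -3.04 5.04 58.2 -0.6856
14.15 -61.61 0.1738 0.45 -2.81 4.87 57.6 -0.6856
14.25 -63.11 0.1491 0.79 -3.42 4.39 58.0 -0.6855
14.35 -64.60 0.1784 0.12 -2.40 5.92 57.9 -0.6854
14.45 -66.11 0.2523 -0.04 -3.10 5.12 57.8 -0.6855
14.55 -67.61 0.1319 0.14 -3.31 5.64 57.7 -0.6854
14.65 -69.10 0.1481 0.32 -3.29 4.64 58.0 -0.6854
```

```bash
python3 -m crank '[[[255,0,0,0,-1.5]]]' >/dev/null; python3 lg.py
python3 -m crank '[[[255,0,0,0,-1.5]]]' >/dev/null; python3 lg.py
python3 -m crank '[[[255,0,0,0,-1.5]]]' >/dev/null; python3 lg.py
python3 -m crank '[[[255,0,0,0,-1.5]]]' >/dev/null; python3 lg.py
python3 -m crank '[[[255,0,0,0,-1.5]]]' >/dev/null; python3 lg.py
python3 -m crank '[[[255,0,0,0,-1.5]]]' >/dev/null; python3 lg.py
python3 -m crank '[[[255,0,0,0,-1.5]]]' >/dev/null; python3 lg.py
python3 -m crank '[[[255,0,0,0,-1.5]]]' >/dev/null; python3 lg.py
python3 -m crank '[[[255,0,0,0,-1.5]]]' >/dev/null; python3 lg.py
python3 -m crank '[[[255,0,0,0,-1.5]]]' >/dev/null; python3 lg.py
python3 - <<'E'
from h import *
s=cam("side"); 
a=cv2.resize(s["frame"][110:250,130:260],None,fx=4,fy=4,interpolation=cv2.INTER_CUBIC)
cv2.imwrite("pics/c4.png",np.clip(a*1.6,0,255).astype(np.uint8))
E
```

```text
14.75 -70.60 0.2139 0.76 -3.65 4.77 57.9 -0.6853
14.85 -72.11 0.1350 0.37 -3.86 4.91 57.6 -0.6852
14.95 -73.61 0.1884 0.55 -3.92 5.45 58.2 -0.6449
15.05 -75.11 0.1860 0.83 -3.34 5.84 58.0 -0.6947
15.15 -76.61 0.1767 1.01 -3.71 4.27 57.9 -0.6858
15.25 -78.11 0.1570 1.30 -3.60 5.89 58.0 -0.6852
15.35 -79.61 0.1811 0.33 -4.07 4.71 57.7 -0.6849
15.45 -81.11 0.1455 -0.70 -4.84 5.60 58.0 -0.6849
15.55 -82.61 0.2309 0.46 -4.32 5.39 57.7 -0.6848
15.65 -84.11 0.1821 0.81 -4.29 6.03 57.6 -0.6848
```

View pics/c4.png

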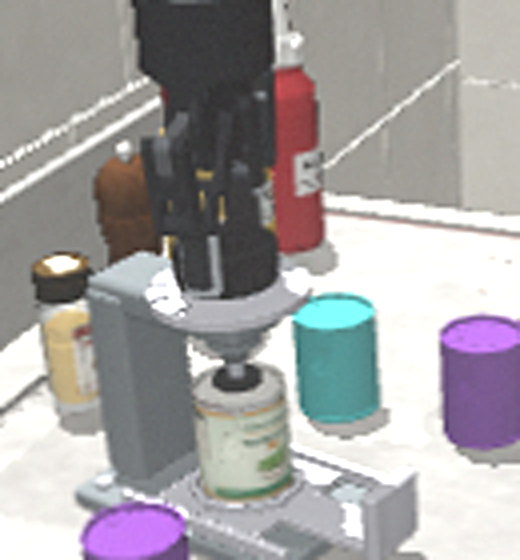

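The foot has come down and is at or just above the tin lid. I keep feeling for contact.

```bash
python3 -m crank '[[[255,0,0,0,-1.5]]]' >/dev/null; python3 lg.py
python3 -m crank '[[[255,0,0,0,-1.5]]]' >/dev/null; python3 lg.py
python3 -m crank '[[[255,0,0,0,-1.5]]]' >/dev/null; python3 lg.py
python3 -m crank '[[[255,0,0,0,-1.5]]]' >/dev/null; python3 lg.py
python3 -m crank '[[[255,0,0,0,-1.5]]]' >/dev/null; python3 lg.py
python3 -m crank '[[[255,0,0,0,-1.5]]]' >/dev/null; python3 lg.py
python3 -m crank '[[[255,0,0,0,-1.5]]]' >/dev/null; python3 lg.py
python3 -m crank '[[[255,0,0,0,-1.5]]]' >/dev/null; python3 lg.py
```

```text
15.80 -85.57 0.2039 -0.31 -4.36 5.74 57.9 -1.1156
15.90 -87.10 0.2821 -0.20 -4.00 5.32 58.1 -0.6584
16.00 -88.60 0.2316 0.16 -5.00 4.77 57.9 -0.6028
16.10 -90.10 0.2514 0.33 -4.46 5.44 58.3 -0.5953
16.20 -91.60 0.2793 -0.41 -3.77 4.89 57.9 -0.5905
16.30 -93.10 0.2486 0.40 -4.63 5.68 57.9 -0.5859
16.40 -94.60 0.2803 1.11 -3.98 5.49 58.1 -0.5810
16.50 -96.10 0.3226 0.24 -4.81 5.69 58.1 -0.5763
```

Contact shows as a step plus a slope of 0.182 N·m/rad. It extrapolates to φ ≈ −84.4°, so the target is φ ≈ −114.4°.

```bash
python3 -m crank '[[[255,0,0,0,-1.5],[255,0,0,0,-1.5],[255,0,0,0,-1.5],[255,0,0,0,-1.5]]]' >/dev/null; python3 lg.py
python3 -m crank '[[[255,0,0,0,-1.5],[255,0,0,0,-1.5],[255,0,0,0,-1.5],[255,0,0,0,-1.5]]]' >/dev/null; python3 lg.py
python3 -m crank '[[[255,0,0,0,-1.5],[255,0,0,0,-1.5],[255,0,0,0,-1.5]]]' >/dev/null; python3 lg.py
python3 -m crank '[[[255,0,0,0,-1.6]]]' >/dev/null; python3 lg.py
python3 -m crank '[[[255,0,0,0,0],[255,0,0,0,0]]]' >/dev/null; python3 lg.py
```

```text
16.90 -102.10 0.2773 1.17 -4.58 5.94 58.1 -0.5576
17.30 -108.10 0.3311 0.71 -4.71 5.58 57.9 -0.5387
17.60 -112.60 0.3095 0.39 -5.65 5.68 57.4 -0.5246
17.70 -114.20 0.2995 1.69 -5.19 5.56 57.5 -0.6257
17.90 -114.16 -0.0597 0.46 -5.02 5.45 57.7 0.0375
```

```bash
python3 -m crank '[[[0,0,0,0,0],[0,0,0,0,0],[0,0,0,0,0],[0,0,0,0,0],[0,0,0,0,0],[0,0,0,15,0],[0,0,0,30,0],[0,0,0,50,0],[0,0,0,40,0],[0,-40,8,0,0],[0,-40,8,0,0],[0,-40,8,0,0],[0,-40,8,0,0],[0,-40,8,0,0],[0,0,0,0,0]]]'; python3 st.py
python3 - <<'E'
from h import *
s=cam("side"); t=cam("top"); g=cv2.GaussianBlur(t["frame"],(3,3),0); g=cv2.cvtColor(g,cv2.COLOR_BGR2GRAY).astype(np.float32)
C=(661.3,36.0)
for b in np.arange(-150,60,3):
    a=np.radians(b-13.2); v=[]
    for rr in (39,42,45):
        q=proj(t,(C[0]+rr*np.cos(a),C[1]+rr*np.sin(a),157)); v.append(cv2.remap(g,np.float32([[q[0]]]),np.float32([[q[1]]]),cv2.INTER_LINEAR)[0,0])
    if np.mean(v)<112: print(f"{b}:{np.mean(v):.0f}",end=" ")
a=cv2.resize(s["frame"][140:270,130:270],None,fx=2.9,fy=2.9,interpolation=cv2.INTER_CUBIC)
b=cv2.resize(t["frame"][105:201,190:280],(353,377),interpolation=cv2.INTER_CUBIC)
cv2.imwrite("pics/c5.png",np.clip(np.hstack([a,b])*1.4,0,255).astype(np.uint8))
s0=cv2.imread("pics/top0.png"); d=cv2.absdiff(t["frame"],s0).max(2)
for n,(x,y) in dict(ramekin=(161,189),weight=(167,253),burner=(332,188)).items(): print(n,d[y-20:y+20,x-20:x+20].max())
E
```

```text
time: 19.4
eef_pos: [457.6, 76.8, 316.3]
tool_rot: [0.285, 1.57, 3.006]
contact_force: [0.4, 0.8, -0.6]
gripper_width: 84.9
19.4 [457.6  76.8 316.3] phi -114.10 F [ 0.4  0.8 -0.6] T [-0.024  0.025  0.024] w 84.9 q6 2.09
-42:77 -39:55 -36:59 -33:84 ramekin 86
weight 76
burner 45
```

View pics/c5.png

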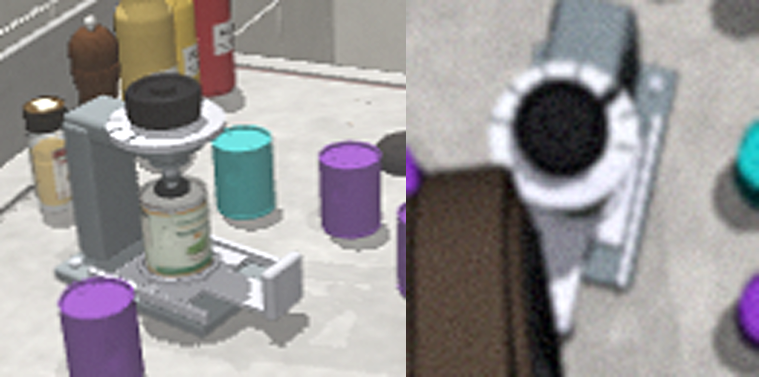

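The wheel was released with the foot on the lid. The pointer has moved from +43° to −38°, about 81–83°, against 84° of tool turn, which is within measuring error. The tin is upright and the tray is home. I compare the bystanders in the side view, which the arm does not block, and hand in.

```bash
python3 - <<'E'
from h import *
s=cam("side")["frame"]; s0=cv2.imread("pics/side0.png")
for n,(x,y,w) in dict(ramekin=(193,291,20),weight=(283,310,50),burner=(271,193,14)).items():
    T=cv2.cvtColor(s0[y-w//2:y+w//2,x-w:x+w],cv2.COLOR_BGR2GRAY); A=cv2.cvtColor(s[y-w//2-10:y+w//2+10,x-w-10:x+w+10],cv2.COLOR_BGR2GRAY)
    r=cv2.minMaxLoc(cv2.matchTemplate(A,T,cv2.TM_CCOEFF_NORMED)); print(n,round(r[1],3),np.array(r[3])-10)
print(robot.close_job())
E
```

```text
ramekin 1.0 [0 0]
weight 0.917 [0 0]
burner 0.998 [0 0]
the job is handed in; nothing more can be done
None
```

I pushed the tray home, turned the wheel one mark past first contact, let go and handed the job in at about 19.5 s of the 69 s allowed.

- **Tray:** I gripped the handle plate and pushed it about 70 mm, until it stalled and the push force rose. The picture taken then shows the foot still clear of the tin, so the first step was met before the second.
- **First contact:** I gripped the wheel from above and turned it clockwise in 1.5° steps. Contact showed in the joint-6 effort as a step of about 0.07 N·m, then a slope of about 0.18 N·m/rad, as the task describes. It came at a tool angle of about −84.5°.
- **One mark further:** I stopped at −114.2°, about 29.7° past contact. By the given spring data that is about 14 N, though nothing measured the foot force directly.
- **Last checks:** The tin looks upright under the foot. In the side view the ramekin, weight and burner cap show no shift, and the robot ended clear of everything.

**Disagreements:**
- The camera puts the pointer's turn at 81–83°, against 84° for the tool. That is probably parallax or a little slack at the start, and the steady slope after contact shows no slip there.
- The top view also differed around the ramekin, weight and burner cap. I put that down to the arm and its shadow because the side view showed no shift.

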